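Open the guard gate of the baking hearth by its thumb latch

ROBOT

A 6-joint arm with a two-finger parallel gripper is mounted at the origin on the work surface. World frame = base frame: x ahead of the robot, y to its left, z up, the work surface at z = 0. Lengths are in m, angles in degrees, forces in N, time in s.
With the tool pointing down it reaches from about 0.4 to 0.825 m from the base axis. Payload 7 kg.
Tool frame: the origin (TCP) lies at the very end of the fingers, on their centre line; the grasp point (between the pads) lies 19 mm behind it (hold_point_z is the distance from the TCP to the grasp point, in m); x points along the fingers, y is the direction in which the jaws open and shut, and the axes are right-handed (so a half turn about x gives the same grasp; the last joint's range is limited). The gripper opens to 88 mm and grips with 3 to 60 N. Pads are 19 mm wide; open, the fingers measure 130 mm over their backs; the gripper's body (78 mm by 193 mm) begins 47 mm behind the grasp point.
Start: joints at [16.507, 20.546, 0.682, 0, -70.136, -16.507], TCP at [0.675, -0, 0.227] pointing down, gripper open.
Joint ranges: [-176.03, 176.03], [-82.01, 121.73], [-58.28, 71.71], [-173.87, 95.51], [-174.79, -0.11], [-173.66, 173.66]. Speed limits (degrees/s): [136.94, 136.94, 172.46, 180, 180, 180].

INTERFACE

Orientations are given as [roll, pitch, yaw] about the fixed x, y, z axes, in that order (R = Rz(yaw) Ry(pitch) Rx(roll)).
In Python, from plant import * gives the robot as it stands.
- The arm moves only by the shell command python3 -m crank 'ROWS'. ROWS is a JSON object of lists of equal length, an entry for each row: "delta_pos": the shift along the tool's x, y, z in m, a list of three; "turn": the turn, a rotation vector about the tool's x, y, z in degrees, a list of three; "grip": the opening, from 0 (shut) to 1 (fully open). A call has 1 to 12 rows; each row is the pose to reach, as a shift and turn from the pose commanded when the call began, along the tool's axes at that moment; what a row does not reach only later rows make up. A row lasts 1/12 s, in which the tool goes at most 41.7 mm and 7.16 degrees, less where a joint would pass 70% of its speed; a pose out of reach is approached as far as the arm can. A call with a gripper value outside its range is refused whole. The fingers move at their own pace and stop on an object; the grip force is fixed at half the most. Time passes only in rows, so rows that repeat a pose let the fingers close. It gives the time, the measured TCP pose, the force and the opening at its end, in the units of the state.
- get_obs(): the state, without advancing time (a new reading comes with each control period).
- snapshot(name): name is "scene" or "side" or "wrist"; returns a dict with "pixels" (400x640x3 uint8, blue, green, red), "range_z" (400x640 float32, m along the optical axis (not along the pixel's ray), 0 where there is no reading), "camera_matrix" (3x3 intrinsics, pixels), "eye" and "rotation" of the camera in the world. Camera axes: x right, y up, looking along -z (the intrinsics and any distortion apply to the point x, -y, -z); pixel columns grow to the right and rows downward; lengths in m; the calibration is good to about 2 mm. A picture is of the moment at which its call begins.
- close_job(): hands the job in, once; it reports no verdict.
The state is a dict: "clock": time; "joint_pos": joint angles; "qvel": joint speeds; "tau": joint torques, N m; "tool_pos": TCP position; "orientation": TCP orientation; "force": force on the tool from outside, world axes, zero at the start; "moment": the same for the moment, N m; "opening": finger opening in m.
Only numpy, scipy, OpenCV 4.12 (cv2) and the standard library are available. Lean on these libraries where they do the work, as an engineer would, in place of code of your own. Each camera call takes 0.05 s, during which the arm holds its last target. There are 200 camera calls.

TASK

Open the guard gate of the baking hearth so that the grate can be reached: press the red thumb lever down until the latch bar is lifted right out of its catch, keep it lifted while you draw the gate out, then swing the gate wide open, at least square to the hearth's front, and leave it standing there with the bar dropped back to its rest. Work the bar only through its lever, force nothing (the latch is light and bends: it asks for a few newtons, and nothing may feel more than about 15), do not let the gate bang, and leave the jar, cup and scraper where they are.

Things in the scene. Friction and masses are not known exactly. Their poses are not given: they have to be found in the camera images.
- hearth: Fixed gas baking hearth: open-topped teal sheet-steel box 360 wide, 310 deep, black grate and press iron inside, two posts 250 high (24 x 30) in front. Origin: on the bench, middle of the front plane (plane of the shut gate). z up, -x out of the front to the worker, y along the front. Gate hinge at y = +135, gate's free edge at y = -135, latch post y = -140 to -170.
- gate (a joint): Gate angle, rad: 0 shut, grows as the free edge swings out to the worker (clockwise from above), stop at 1.65. Teal leaf 270 wide, 16 thick, 30 to 245 above the bench. Stays where it is left (hinge friction about 0.12 N m). With the bar down it moves only 0.02 rad. A bow handle (vertical bar 12 thick, 40 off the face, 65 to 155 above the bench) is on its front under the pad.
- gate_hinge (a point): Point on the hinge axis at the height of the gate's top edge (245). It turns with the gate: its -y points along the leaf to the free edge, its -x out of the gate's front face.
- lever_pad (a point): On the top of the red thumb pad jutting from the gate's front: 34 along the gate, 60 outwards, 5 thick, 7 high lip at its outer end. Clear top: 29 towards the gate, 23 outwards to the lip. At rest 120 from the hinge axis along the gate, 47 in front of the gate's middle plane, 212 above the bench, its hinge side 7 higher than the other; -y to the gate's free edge, -x out of the front.
- thumb_lever: The lever. Origin: its pin, 180 from the hinge axis, 18 before the gate's middle plane, 199 above the bench; the pad, 60 from it, sinks and tips to the hinge, rises when let go. A brass screw in its tongue lifts the bar; its setting differs: pad slack 1 to 15 (under 1.5 N), then it carries the bar (1.5 to 6 N), after 9.5 the bar clears the lip, 2 more to a firm stop: force rises steeply.
- latch_bar: Bright steel gravity latch bar, 160 long, 22 high, 8 thick, on the gate's front. Origin: its pivot, 155 from the hinge axis, 18 before the gate's middle plane, 221 above the bench. It runs along the gate (its -y); its nose reaches 35 past the gate's free edge into the catch. Falls by its own weight (0.25 to 0.6 kg); lift limited to 0.11 rad by a staple.
- bar_nose (a point): Point on the underside of the bar where it lies in the catch, 137 from its pivot (292 from the hinge axis, 18 before the gate's middle plane). 210.5 above the bench when the bar is down, about 225.5 fully lifted.
- catch: Dark steel hook fixed on the front of the latch post; it holds the bar behind an upright lip 6 thick, 12 wide, its outer face 34 in front of the gate's middle plane. Origin: 292 from the hinge axis, at the height of the lip's top, in the gate's middle plane.
- catch_lip (a point): Middle of the top of the catch's lip, 223 above the bench. The bar's underside must be above it before the gate can be drawn out; the bar is past the lip when the gate angle is over 0.08 rad.
- sauce_jar: Bystander: amber sauce jar with black cap, 68 across, 110 high, standing on the bench right of the gate's latch post. Origin: middle of its underside.
- steel_cup: Bystander: open steel cup, 72 across, 85 high, standing on the bench beyond the hinge post. Origin: middle of its underside.
- scraper: Bystander: flat steel scraper with wooden handle lying on the bench before the jar. Origin: on its underside, near its middle.

How it is judged (in metres and radians):
On the way, in this order (a step that is already met when the one before it is completed fails the run):
1. with the gate still shut, the bar is lifted clear above the lip of its catch (z of bar_nose in the frame of catch_lip above 0.0005 m and value of joint gate below 0.06 rad), for 0.2 s.
2. the gate is drawn out past the catch (value of joint gate above 0.15 rad), for 0.1 s.
At the end, for the whole second after the job is handed in: The gate stands still at more than 1.5 rad (about square to the hearth's front or beyond), the latch bar is down on its rest (within 3 mm) (value of joint gate above 1.5 rad and velocity of joint gate between -0.05 and 0.05 rad/s and z of bar_nose in the frame of hearth below 0.2135 m); the robot touches nothing.
It fails at once if the hearth, gate or latch is pressed or pulled with more than 16 N (contact force between any of the fingers, the arm and hearth above 16 N).
It fails at once if the latch bar is forced against its catch with more than 10 N (contact force between latch_bar and catch above 10 N).
It fails at once if the robot handles the latch bar itself instead of its lever (more than 1 N on it) (contact force between any of the fingers, the arm and latch_bar above 1 N).
It fails at once if the gate swings faster than 1.5 rad/s (velocity of joint gate above 1.5 rad/s or velocity of joint gate below -1.5 rad/s).
It fails at once if the jar, cup or scraper is shifted by more than 15 mm (distance of any of sauce_jar, steel_cup, scraper from where it was at the start of the episode above 0.015 m).
It also fails if it takes over 59 s, if anything falls off the work surface, if the arm or the gripper's body presses on something with over 40 N, if the wrist force passes 120 N, or if a joint passes its speed limit or range.

## Working session

There is one attempt and no reset: what is moved stays moved. The work goes in short steps, Python scripts to look and compute and a shell command to move; the robot and the scene stay as the last step left them, time stands still between calls to the robot, and variables do not carry over. Pictures are saved under pics/ and viewed, about 8 in all and at most 12, crops included, and the job is handed in when it is done.

```bash
ls; mkdir -p pics; cat > h.py <<'E'
from plant import *
import numpy as np, cv2
from scipy.spatial.transform import Rotation as R
def pts(s):
    K=np.array(s["camera_matrix"]);z=s["range_z"];v,u=np.mgrid[:z.shape[0],:z.shape[1]]
    p=np.stack([(u-K[0,2])/K[0,0]*z,-(v-K[1,2])/K[1,1]*z,-z],-1)
    w=p@np.array(s["rotation"]).T+np.array(s["eye"]);w[z==0]=np.nan
    return w
E
python3 - <<'E'
from h import *
print(get_obs())
for n in("scene","side"):
    s=snapshot(n);cv2.imwrite(f"pics/{n}0.png",s["pixels"]);np.savez(f"pics/{n}0.npz",**s)
    print(n,{k:(v if k not in("pixels","range_z") else 0) for k,v in s.items()})
E
```

```text
pics
{'clock': 0.0, 'joint_pos': array([ 1.65076675e+01,  2.05904055e+01,  6.34322202e-01, -2.01670331e-02,
       -7.01341609e+01, -1.65069439e+01]), 'qvel': array([ 0.11880038,  0.01873552,  0.02899872,  0.11106571, -0.0718572 ,
       -0.02262674]), 'tau': array([-8.00930356e-04, -5.82726967e+01,  2.93058443e+01,  6.99745238e+00,
        6.93249181e-03, -2.06530804e-04]), 'tool_pos': array([ 6.74524652e-01, -1.35003899e-05,  2.25638311e-01]), 'orientation': array([  94.64438179,   89.90778526, -175.36176275]), 'force': array([ 0.15818424, -0.08082868, -0.18969473]), 'moment': array([-0.01240746, -0.04827271, -0.01796401]), 'opening': 0.0876480795171643}
scene {'pixels': 0, 'range_z': 0, 'camera_matrix': array([[390.73760826,   0.        , 321.24636535],
       [  0.        , 390.73760826, 201.08197825],
       [  0.        ,   0.        ,   1.        ]]), 'eye': array([ 1.22473973, -0.40284542,  1.00642807]), 'rotation': array([4.18238647e+01, 5.48576003e-03, 5.70773909e+01])}
side {'pixels': 0, 'range_z': 0, 'camera_matrix': array([[490.44330713,   0.        , 303.09967218],
       [  0.        , 490.44330713, 197.28318892],
       [  0.        ,   0.        ,   1.        ]]), 'eye': array([ 0.45070907, -0.90092542,  0.78455887]), 'rotation': array([ 5.60128018e+01,  3.46529923e-02, -7.72572243e+00])}
```

View pics/scene0.png

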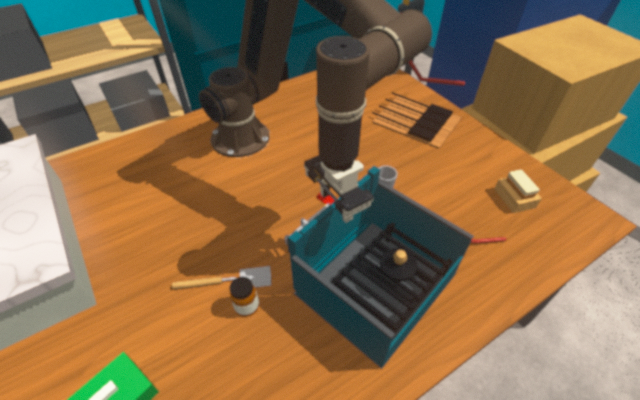

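View pics/side0.png

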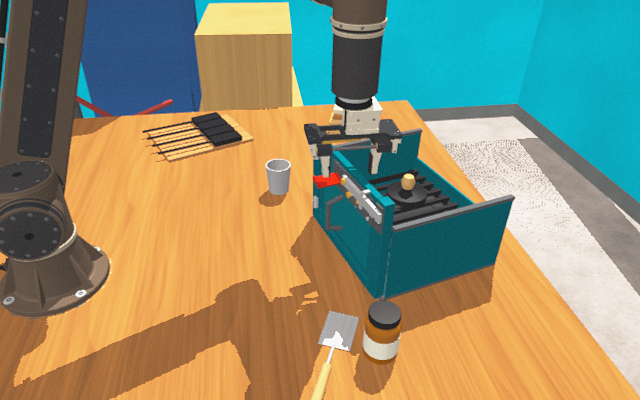

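```bash
cat > h.py <<'E'
from plant import *
import numpy as np, cv2
from scipy.spatial.transform import Rotation as R
def pts(s):
    K=np.array(s["camera_matrix"]);z=s["range_z"];v,u=np.mgrid[:z.shape[0],:z.shape[1]]
    p=np.stack([(u-K[0,2])/K[0,0]*z,-(v-K[1,2])/K[1,1]*z,-z],-1)
    w=p@R.from_euler('xyz',s["rotation"],degrees=True).as_matrix().T+np.array(s["eye"]);w[z==0]=np.nan
    return w
E
python3 - <<'E'
from h import *
o=get_obs();print(R.from_euler('xyz',o['orientation'],degrees=True).as_matrix().round(2))
for n in("scene","side"):
    s=dict(np.load(f"pics/{n}0.npz"));w=pts(s);hsv=cv2.cvtColor(s["pixels"],cv2.COLOR_BGR2HSV)
    x,y,z=np.moveaxis(w,-1,0)
    red=((hsv[...,0]<6)|(hsv[...,0]>174))&(hsv[...,1]>170)&(hsv[...,2]>100)&(z>.15)&(z<.3)&(x>.4)&(x<.9)
    print(n,"red",red.sum(),np.nanmedian(w[red],0),np.nanmin(w[red],0),np.nanmax(w[red],0))
    teal=(abs(hsv[...,0].astype(int)-92)<8)&(hsv[...,1]>120)&(x>.4)&(x<1.1)&(abs(y)<.35)
    top=teal&(abs(z-.248)<.006); q=w[top][:,:2].astype(np.float32)
    print(len(q),q.min(0),q.max(0)); r=cv2.minAreaRect(q);print(r,cv2.boxPoints(r))
    yy,xx=np.mgrid[-.25:.25:.0101,.5:.75:.005]
    H,_,_=np.histogram2d(q[:,1],q[:,0],[np.arange(-.25,.25,.01),np.arange(.55,.8,.01)]);print(H.astype(int))
    bench=abs(z)<.004
    k=(x>.3)&(x<.9)&(y>.0)&(y<.4)&(z>.01)&(z<.12)&(hsv[...,1]<80)
    print("cup",np.nanmedian(w[k],0),np.nanmin(w[k],0),np.nanmax(w[k],0))
s=dict(np.load("pics/side0.npz"));c=s["pixels"][110:310,270:530];cv2.imwrite("pics/sidec.png",cv2.resize(c,None,fx=3,fy=3,interpolation=2))
E
```

```text
[[-0. -1.  0.]
 [-0.  0.  1.]
 [-1.  0. -0.]]
scene red 89 [ 0.62942451 -0.00093886  0.21016448] [ 0.60392869 -0.01516151  0.20648759] [0.64387685 0.01417477 0.23103379]
395 [ 0.62847257 -0.16452163] [0.73197305 0.16258362]
((0.6797343492507935, 2.7671456336975098e-05), (0.02382894977927208, 0.33685821294784546), 14.555519104003906) [[ 0.625873    0.16005665]
 [ 0.71053153 -0.16598997]
 [ 0.73359567 -0.16000131]
 [ 0.64893717  0.16604531]]
[[0 0 0 ... 0 0 0]
 [0 0 0 ... 0 0 0]
 [0 0 0 ... 0 0 0]
 ...
 [0 0 0 ... 0 0 0]
 [0 0 0 ... 0 0 0]
 [0 0 0 ... 0 0 0]]
cup [0.82787427 0.09551975 0.0878662 ] [5.08708220e-01 1.54591140e-05 1.00328496e-02] [0.89997177 0.3374567  0.11990033]
side red 259 [0.62497724 0.00187939 0.21075483] [ 0.59612423 -0.01832354  0.18074297] [0.65707536 0.07995745 0.23443746]
541 [ 0.6295222  -0.16483878] [0.7279249  0.10314306]
((0.6655145883560181, -0.035887137055397034), (0.055061377584934235, 0.27336376905441284), 15.7118558883667) [[ 0.60199916  0.08823243]
 [ 0.676026   -0.17491731]
 [ 0.72903    -0.1600067 ]
 [ 0.6550032   0.10314304]]
[[0 0 0 ... 0 0 0]
 [0 0 0 ... 0 0 0]
 [0 0 0 ... 0 0 0]
 ...
 [0 0 0 ... 0 0 0]
 [0 0 0 ... 0 0 0]
 [0 0 0 ... 0 0 0]]
cup [0.81172129 0.10337108 0.08707257] [5.06863023e-01 5.68786413e-05 1.01074488e-02] [0.8999245  0.33876955 0.11818077]
```

View pics/sidec.png

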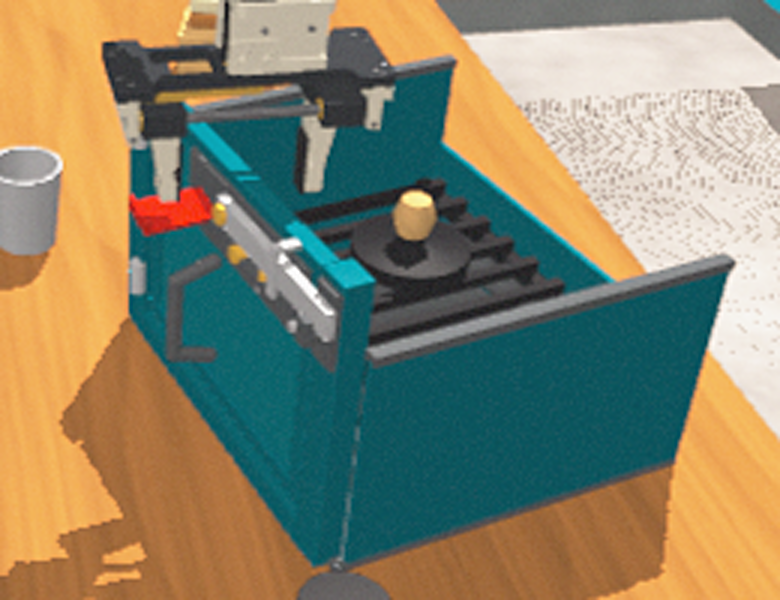

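The side view shows the pad under the front finger (crop ~170,210), the bar running down to the latch post (~320,300), and the cup behind. The gate front faces the robot, with a hearth yaw of about 14.6° and its centre near (0.680, 0.000). I'll lift, back out and turn to line up with the gate, so that the gate-side finger alone works the pad.

```bash
python3 -m crank '{"delta_pos":[[-0.02,0,0],[-0.04,0,0],[-0.06,0,0],[-0.06,0.02,0],[-0.06,0.04,-0.003],[-0.06,0.06,-0.006],[-0.06,0.08,-0.009],[-0.06,0.095,-0.012],[-0.06,0.103,-0.0127],[-0.06,0.103,-0.0127],[-0.06,0.103,-0.0127],[-0.06,0.103,-0.0127]],"turn":[[0,0,0],[0,0,0],[0,0,0],[-3,0,0],[-6,0,0],[-9,0,0],[-12,0,0],[-14.5,0,0],[-14.5,0,0],[-14.5,0,0],[-14.5,0,0],[-14.5,0,0]],"grip":[1,1,1,1,1,1,1,1,1,1,1,1]}'
python3 - <<'E'
from h import *
from numpy import nanmedian as med
S={}
for n in("scene","side","wrist"):
    s=snapshot(n);S[n]=s;np.savez(f"pics/{n}1.npz",**s);w=pts(s);hsv=cv2.cvtColor(s["pixels"],cv2.COLOR_BGR2HSV)
    x,y,z=np.moveaxis(w,-1,0)
    teal=(abs(hsv[...,0].astype(int)-92)<8)&(hsv[...,1]>120)&(x>.4)&(x<1.1)&(abs(y)<.35)
    q=w[teal&(z>.243)&(z<.256)][:,:2].astype(np.float32)
    if len(q)>20:
        r=cv2.minAreaRect(q);print(n,len(q),r,"\n",cv2.boxPoints(r))
    red=((hsv[...,0]<6)|(hsv[...,0]>174))&(hsv[...,1]>170)&(hsv[...,2]>100)&(z>.17)&(z<.25)&(x>.4)&(x<.9)
    if red.sum()<10: continue
    c,sn=np.cos(np.radians(14.56)),np.sin(np.radians(14.56))
    h=(w[red]-[.68,0,0])@np.array([[c,-sn,0],[sn,c,0],[0,0,1]])
    print("red hearth frame",red.sum(),np.nanpercentile(h,[2,50,98],axis=0).round(4))
    k=(z>.02)&(z<.12)&(x>.4)&(x<.62)&(y>.12)&(y<.4)
    if k.sum()>20:print("cup",np.nanpercentile(w[k],[2,50,98],axis=0).round(3))
a=cv2.resize(S["side"]["pixels"][110:310,270:530],None,fx=2.3,fy=2.3);b=cv2.resize(S["wrist"]["pixels"],(400,250))
o=np.zeros((a.shape[0]+250,a.shape[1],3),np.uint8);o=o[:, :];o[:a.shape[0]]=a;o[a.shape[0]:,:400]=b;o=cv2.resize(o,None,fx=.84,fy=.84);cv2.imwrite("pics/c1.png",o);print(o.shape)
E
```

```text
clock: 1.1
tool_pos: [0.5727, -0.0125, 0.2864]
orientation: [143.2, 90.0, -112.4]
force: [0.5, 0.0, -0.5]
opening: 0.0878
scene 450 ((0.6804783940315247, 0.00028568506240844727), (0.023999162018299103, 0.33810147643089294), 14.404410362243652) 
 [[ 0.6268022   0.16103707]
 [ 0.71090984 -0.16643585]
 [ 0.7341546  -0.1604657 ]
 [ 0.65004694  0.16700722]]
red hearth frame 135 [[-0.0753  0.0018  0.2065]
 [-0.0566  0.0171  0.2112]
 [-0.0336  0.0297  0.2163]]
cup [[0.512 0.267 0.032]
 [0.537 0.316 0.068]
 [0.579 0.334 0.085]]
side 547 ((0.6740978956222534, 0.0009159743785858154), (0.022972391918301582, 0.34097835421562195), 14.827323913574219) 
 [[ 0.6193648   0.16278872]
 [ 0.7066235  -0.16683555]
 [ 0.728831   -0.16095677]
 [ 0.6415723   0.1686675 ]]
red hearth frame 275 [[-0.0789  0.0011  0.2062]
 [-0.0518  0.017   0.211 ]
 [-0.021   0.0344  0.2185]]
cup [[0.509 0.14  0.023]
 [0.541 0.28  0.063]
 [0.618 0.336 0.085]]
wrist 6000 ((0.6857907772064209, -0.038449980318546295), (0.016754498705267906, 0.17032910883426666), 14.675307273864746) 
 [[ 0.6561111   0.04181395]
 [ 0.6992625  -0.12295851]
 [ 0.71547043 -0.11871392]
 [ 0.67231905  0.04605855]]
red hearth frame 2988 [[-0.0772  0.0011  0.2072]
 [-0.048   0.0169  0.2112]
 [-0.0193  0.0329  0.2188]]
(596, 502, 3)
```

View pics/c1.png

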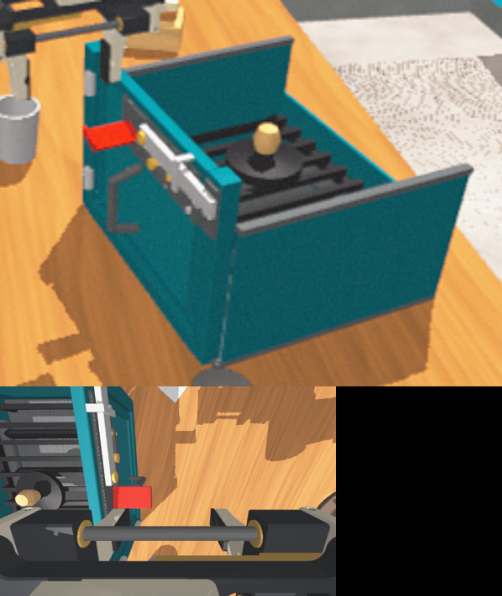

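```bash
python3 -m crank '{"delta_pos":[[0.01,0,0.002],[0.02,0,0.002],[0.03,0,0.002],[0.04,0,0.002],[0.05,0,0.002],[0.056,0,0.002],[0.06,0,0.002],[0.064,0,0.002],[0.064,0,0.002],[0.064,0,0.002]],"turn":[[0,0,0],[0,0,0],[0,0,0],[0,0,0],[0,0,0],[0,0,0],[0,0,0],[0,0,0],[0,0,0],[0,0,0]],"grip":[1,1,1,1,1,1,1,1,1,1]}'
python3 - <<'E'
from h import *
s=snapshot("side");a=cv2.resize(s["pixels"][130:260,290:400],None,fx=4.5,fy=4.5,interpolation=2)
t=snapshot("wrist");b=t["pixels"];o=np.zeros((585,800,3),np.uint8);o[:,:495]=a[:585,:495]
b=cv2.resize(b[120:380,100:300],None,fx=1.5,fy=1.5);o[:390,500:800]=b;cv2.imwrite("pics/c2.png",o)
E
```

```text
clock: 2.08
tool_pos: [0.5716, -0.0108, 0.2227]
orientation: [-116.0, 90.0, -11.5]
force: [0.7, 0.5, -0.6]
opening: 0.0875
```

View pics/c2.png

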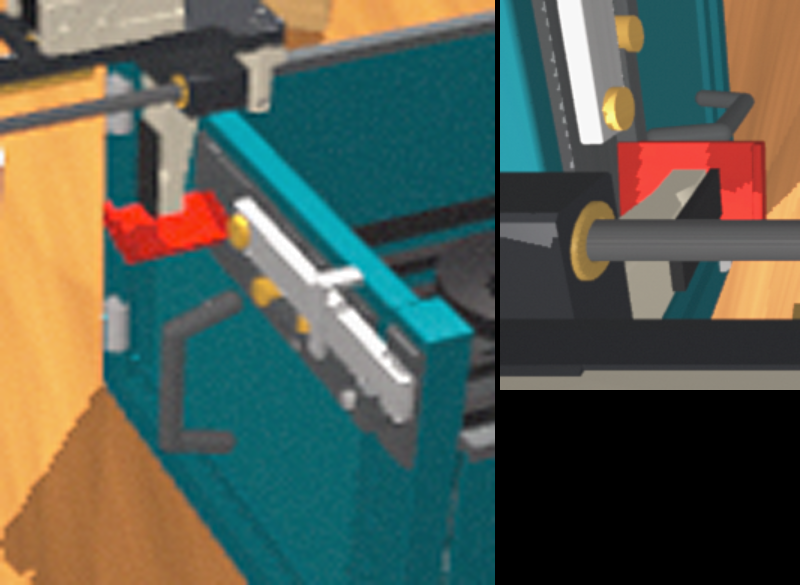

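The finger tip hangs over the pad (crop 165,205), between the lip and the gate and clear of the bar. I'll press in small steps and read the force.

```bash
G='"turn":[[0,0,0],[0,0,0],[0,0,0],[0,0,0]],"grip":[1,1,1,1]'
python3 -m crank '{"delta_pos":[[0.004,0,0],[0.008,0,0],[0.008,0,0],[0.008,0,0]],"turn":[[0,0,0],[0,0,0],[0,0,0],[0,0,0]],"grip":[1,1,1,1]}' | egrep 'tool|force'
python3 -m crank '{"delta_pos":[[0.002,0,0],[0.004,0,0],[0.004,0,0],[0.004,0,0]],"turn":[[0,0,0],[0,0,0],[0,0,0],[0,0,0]],"grip":[1,1,1,1]}' | egrep 'tool|force'
python3 -m crank '{"delta_pos":[[0.002,0,0],[0.002,0,0],[0.002,0,0],[0.002,0,0]],"turn":[[0,0,0],[0,0,0],[0,0,0],[0,0,0]],"grip":[1,1,1,1]}' | egrep 'tool|force'
python3 -m crank '{"delta_pos":[[0.002,0,0],[0.002,0,0],[0.002,0,0],[0.002,0,0]],"turn":[[0,0,0],[0,0,0],[0,0,0],[0,0,0]],"grip":[1,1,1,1]}' | egrep 'tool|force'
```

```text
tool_pos: [0.5713, -0.0108, 0.2142]
force: [0.9, 0.4, 0.4]
tool_pos: [0.5715, -0.0108, 0.2105]
force: [-0.3, -0.5, 0.5]
tool_pos: [0.5716, -0.0108, 0.2088]
force: [0.2, 0.1, 1.6]
tool_pos: [0.5717, -0.0106, 0.2067]
force: [0.9, 1.1, 2.9]
```

```bash
cat >> h.py <<'E'
c,sn=np.cos(np.radians(14.56)),np.sin(np.radians(14.56))
M=np.array([[c,-sn,0],[sn,c,0],[0,0,1]])
def nose():
    s=snapshot("side");h=(pts(s)-[.68,0,0])@M;g=cv2.cvtColor(s["pixels"],cv2.COLOR_BGR2HSV)
    r=[]
    for y0 in(-.06,-.08,-.1,-.12,-.145):
        k=(abs(h[...,1]-y0)<.008)&(h[...,0]<-.008)&(h[...,0]>-.04)&(h[...,2]>.19)&(h[...,2]<.27)&(g[...,1]<45)&(g[...,2]>140)
        r.append((int(k.sum()),*np.round(np.percentile(h[k][:,2],[5,50,95])*1000,1)) if k.sum()>3 else None)
    print(r)
E
python3 -c "from h import *;nose()"
for i in 1 2 3;do python3 -m crank '{"delta_pos":[[0.002,0,0],[0.002,0,0],[0.002,0,0],[0.002,0,0]],"turn":[[0,0,0],[0,0,0],[0,0,0],[0,0,0]],"grip":[1,1,1,1]}' | egrep 'tool|force'; done
python3 -c "from h import *;nose()"
```

```text
[(48, np.float64(214.2), np.float64(227.0), np.float64(234.0)), (42, np.float64(214.3), np.float64(226.3), np.float64(234.2)), (108, np.float64(211.2), np.float64(233.2), np.float64(246.0)), (51, np.float64(216.0), np.float64(227.4), np.float64(234.3)), (50, np.float64(216.8), np.float64(227.3), np.float64(234.7))]
tool_pos: [0.5715, -0.0108, 0.2045]
force: [0.9, 1.6, 2.4]
tool_pos: [0.5714, -0.0108, 0.2024]
force: [0.0, 0.9, 2.0]
tool_pos: [0.5714, -0.0108, 0.2004]
force: [1.0, 1.6, 2.6]
[(44, np.float64(215.8), np.float64(229.2), np.float64(236.0)), (45, np.float64(217.7), np.float64(231.5), np.float64(237.8)), (107, np.float64(208.3), np.float64(235.3), np.float64(246.1)), (56, np.float64(221.4), np.float64(234.3), np.float64(240.2)), (55, np.float64(221.7), np.float64(235.8), np.float64(242.3))]
```

```bash

python3 -m crank '{"delta_pos":[[0.001,0,0],[0.002,0,0],[0.002,0,0],[0.002,0,0]],"turn":[[0,0,0],[0,0,0],[0,0,0],[0,0,0]],"grip":[1,1,1,1]}' | egrep 'tool|force'
python3 -m crank '{"delta_pos":[[0.001,0,0],[0.001,0,0],[0.001,0,0],[0.001,0,0]],"turn":[[0,0,0],[0,0,0],[0,0,0],[0,0,0]],"grip":[1,1,1,1]}' | egrep 'tool|force'
python3 -c "from h import *;nose()"
```

```text
tool_pos: [0.5715, -0.0108, 0.1985]
force: [-0.6, 1.3, 2.9]
tool_pos: [0.5715, -0.0108, 0.1976]
force: [0.1, 0.8, 3.6]
[(47, np.float64(217.6), np.float64(229.8), np.float64(237.9)), (50, np.float64(205.5), np.float64(232.8), np.float64(238.8)), (109, np.float64(209.7), np.float64(236.8), np.float64(246.3)), (53, np.float64(223.0), np.float64(236.5), np.float64(243.5)), (59, np.float64(226.5), np.float64(240.0), np.float64(246.0))]
```

```bash

python3 -m crank '{"delta_pos":[[0.001,0,0],[0.001,0,0],[0.001,0,0],[0.001,0,0]],"turn":[[0,0,0],[0,0,0],[0,0,0],[0,0,0]],"grip":[1,1,1,1]}' | egrep 'tool|force'
python3 -c "from h import *;nose();nose()"
python3 -m crank '{"delta_pos":[[0.0005,0,0],[0.0005,0,0],[0.0005,0,0],[0.0005,0,0]],"turn":[[0,0,0],[0,0,0],[0,0,0],[0,0,0]],"grip":[1,1,1,1]}' | egrep 'tool|force'
python3 - <<'E'
from h import *
nose();s=snapshot("side");cv2.imwrite("pics/c3.png",cv2.resize(s["pixels"][140:260,300:410],None,fx=5,fy=5,interpolation=2))
for i in range(4):print(get_obs()["force"].round(1))
E
```

```text
tool_pos: [0.5717, -0.0109, 0.1969]
force: [-0.1, 0.6, 5.3]
[(46, np.float64(219.3), np.float64(232.6), np.float64(237.4)), (42, np.float64(220.2), np.float64(231.7), np.float64(239.7)), (109, np.float64(208.6), np.float64(235.5), np.float64(246.1)), (58, np.float64(224.9), np.float64(236.8), np.float64(244.5)), (50, np.float64(228.0), np.float64(240.5), np.float64(246.9))]
[(48, np.float64(218.4), np.float64(231.8), np.float64(237.9)), (46, np.float64(219.5), np.float64(234.9), np.float64(240.1)), (109, np.float64(209.0), np.float64(235.1), np.float64(246.3)), (54, np.float64(223.4), np.float64(237.1), np.float64(244.3)), (53, np.float64(226.7), np.float64(241.0), np.float64(247.1))]
tool_pos: [0.5717, -0.0108, 0.1967]
force: [-1.7, 1.4, 7.3]
[(45, np.float64(217.7), np.float64(231.5), np.float64(237.6)), (49, np.float64(217.9), np.float64(234.0), np.float64(240.1)), (113, np.float64(208.3), np.float64(234.7), np.float64(246.1)), (56, np.float64(223.7), np.float64(237.5), np.float64(244.5)), (57, np.float64(227.4), np.float64(240.9), np.float64(247.0))]
[-1.4  0.2  7.9]
[-1.4  0.2  7.9]
[-1.4  0.2  7.9]
[-1.4  0.2  7.9]
```

View pics/c3.png

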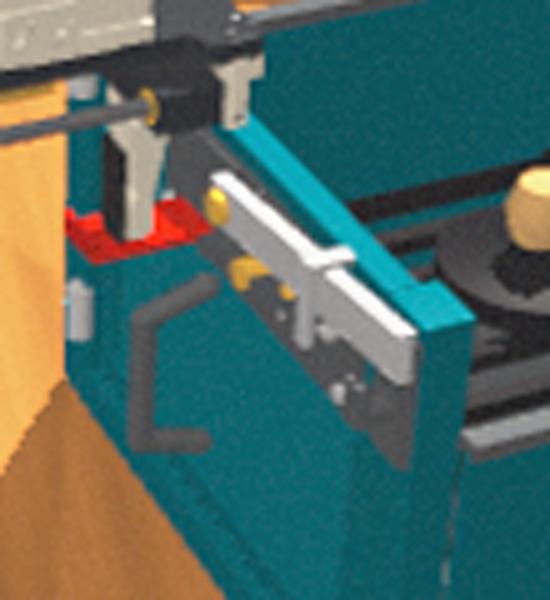

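The bar is fully lifted: its nose top is at about 247 mm against 232.5 at rest, and the lever is at its firm stop at about 7 N. I'll ease off slightly, draw out to seat the finger against the lip, and work out the arc rows.

```bash

python3 -m crank '{"delta_pos":[[-0.0004,0,0],[-0.0004,0,0],[-0.0004,0.001,0],[-0.0004,0.002,0],[-0.0004,0.003,0],[-0.0004,0.004,0],[-0.0004,0.005,0],[-0.0004,0.005,0]],"turn":[[0,0,0],[0,0,0],[0,0,0],[0,0,0],[0,0,0],[0,0,0],[0,0,0],[0,0,0]],"grip":[1,1,1,1,1,1,1,1]}' | egrep 'tool|force'
cat >> h.py <<'E'
def arc(a0,a1,n,o,lift=0,l=.1202):
    f=lambda a:np.array([o*np.cos(a)+l*np.sin(a),-l*np.cos(a)+o*np.sin(a)])
    for a in np.linspace(a0,a1,n+1)[1:]:
        d=f(a)-f(a0);ca,sa=np.cos(a0),np.sin(a0)
        print([round(float(ca*d[0]+sa*d[1]),4),round(float(-sa*d[0]+ca*d[1]),4)],round(np.degrees(a-a0),2))
def gate():
    s=snapshot("scene");h=(pts(s)-[.68,0,0])@M;g=cv2.cvtColor(s["pixels"],cv2.COLOR_BGR2HSV)
    k=(abs(g[...,0].astype(int)-92)<9)&(g[...,1]>110)&(h[...,2]>.235)&(h[...,2]<.2485)&(h[...,1]<.128)&(h[...,1]>-.135)&(h[...,0]<.02)&(h[...,0]>-.3)
    q=h[k][:,:2]-[0,.137];print("gate fit",k.sum(),np.median(np.arctan2(-q[:,0],-q[:,1])[np.hypot(*q.T)>.1]))
E
python3 -c "
from h import *;nose();gate();arc(0,.24,12,.1125);print(get_obs()['force'])"
```

```text
tool_pos: [0.5672, -0.0115, 0.1969]
force: [0.9, 4.0, 5.9]
[(45, np.float64(217.5), np.float64(232.6), np.float64(237.1)), (40, np.float64(220.3), np.float64(234.4), np.float64(239.8)), (111, np.float64(208.4), np.float64(235.1), np.float64(245.6)), (54, np.float64(224.7), np.float64(237.7), np.float64(244.1)), (57, np.float64(227.3), np.float64(239.2), np.float64(247.1))]
gate fit 536 0.018565900817563118
[0.0024, 0.0023] 1.15
[0.0047, 0.0046] 2.29
[0.007, 0.007] 3.44
[0.0092, 0.0094] 4.58
[0.0114, 0.0118] 5.73
[0.0136, 0.0143] 6.88
[0.0157, 0.0169] 8.02
[0.0177, 0.0195] 9.17
[0.0197, 0.0221] 10.31
[0.0216, 0.0247] 11.46
[0.0235, 0.0274] 12.61
[0.0253, 0.0302] 13.75
[0.30403889 3.05350777 5.9319675 ]
```

```bash

python3 -m crank '{"delta_pos":[[0,0.0034,0.0023],[0,0.0067,0.0046],[0,0.009,0.007],[0,0.0112,0.0094],[0,0.0134,0.0118],[0,0.0156,0.0143],[0,0.0156,0.0143]],"turn":[[1.15,0,0],[2.29,0,0],[3.44,0,0],[4.58,0,0],[5.73,0,0],[6.88,0,0],[6.88,0,0]],"grip":[1,1,1,1,1,1,1]}' | egrep 'tool|force'
python3 -c "
from h import *;nose();gate();arc(.12,.36,12,.1145)
s=snapshot('side');cv2.imwrite('pics/c4.png',cv2.resize(s['pixels'][130:270,280:410],None,fx=4.2,fy=4.2,interpolation=2))"
```

```text
tool_pos: [0.5479, -0.0016, 0.1969]
force: [-0.4, 2.9, 6.2]
[None, None, None, None, None]
gate fit 535 0.14335772042734926
[0.0024, 0.0023] 1.15
[0.0047, 0.0047] 2.29
[0.007, 0.0071] 3.44
[0.0092, 0.0095] 4.58
[0.0114, 0.012] 5.73
[0.0136, 0.0146] 6.88
[0.0157, 0.0172] 8.02
[0.0177, 0.0198] 9.17
[0.0197, 0.0224] 10.31
[0.0216, 0.0251] 11.46
[0.0235, 0.0279] 12.61
[0.0253, 0.0307] 13.75
```

View pics/c4.png

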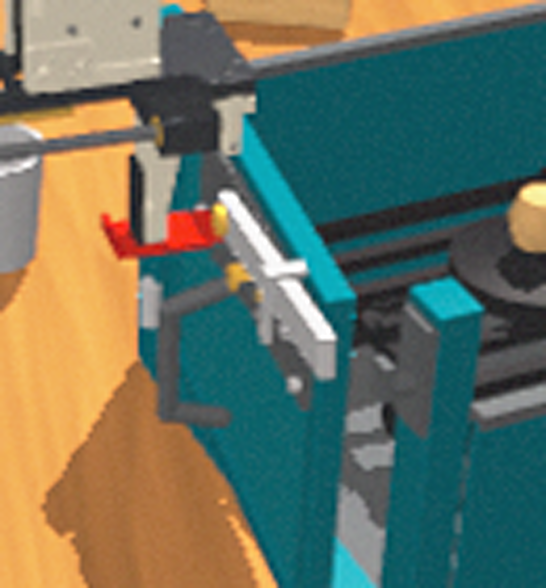

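The gate follows and the bar has left the catch (bar end at 330,350, free of the post). I'll keep drawing it out.

```bash

python3 -m crank '{"delta_pos":[[0,0.0024,0.0023],[0,0.0047,0.0047],[0,0.007,0.0071],[0,0.0092,0.0095],[0,0.0114,0.012],[0,0.0136,0.0146],[0,0.0157,0.0172],[0,0.0177,0.0198],[0,0.0197,0.0224],[0,0.0216,0.0251],[0,0.0235,0.0279],[0,0.0253,0.0307]],"turn":[[1.15,0,0],[2.29,0,0],[3.44,0,0],[4.58,0,0],[5.73,0,0],[6.88,0,0],[8.02,0,0],[9.17,0,0],[10.31,0,0],[11.46,0,0],[12.61,0,0],[13.75,0,0]],"grip":[1,1,1,1,1,1,1,1,1,1,1,1]}' | egrep 'tool|force'
python3 -c "
from h import *;gate();arc(.36,.72,12,.1145)"
```

```text
tool_pos: [0.5188, 0.0243, 0.1969]
force: [-0.2, -1.9, 6.4]
gate fit 534 0.37767785593115044
[0.0036, 0.0035] 1.72
[0.007, 0.0071] 3.44
[0.0103, 0.0108] 5.16
[0.0136, 0.0146] 6.88
[0.0167, 0.0185] 8.59
[0.0197, 0.0224] 10.31
[0.0225, 0.0265] 12.03
[0.0253, 0.0307] 13.75
[0.0279, 0.0349] 15.47
[0.0304, 0.0392] 17.19
[0.0328, 0.0436] 18.91
[0.035, 0.048] 20.63
```

```bash

python3 -m crank '{"delta_pos":[[-0.001,0.0036,0.0035],[-0.002,0.007,0.0071],[-0.003,0.0103,0.0108],[-0.004,0.0136,0.0146],[-0.005,0.0167,0.0185],[-0.006,0.0197,0.0224],[-0.006,0.0225,0.0265],[-0.006,0.0253,0.0307],[-0.006,0.0279,0.0349],[-0.006,0.0304,0.0392],[-0.006,0.0328,0.0436],[-0.006,0.035,0.048]],"turn":[[1.72,0,0],[3.44,0,0],[5.16,0,0],[6.88,0,0],[8.59,0,0],[10.31,0,0],[12.03,0,0],[13.75,0,0],[15.47,0,0],[17.19,0,0],[18.91,0,0],[20.63,0,0]],"grip":[1,1,1,1,1,1,1,1,1,1,1,1]}' | egrep 'tool|force'
python3 -c "
from h import *;gate()
s=snapshot('side');cv2.imwrite('pics/c5.png',cv2.resize(s['pixels'][90:310,200:460],None,fx=2.5,fy=2.5,interpolation=2))"
```

```text
tool_pos: [0.4879, 0.0755, 0.2018]
force: [-1.1, -2.5, 3.3]
gate fit 454 0.7203113312000987
```

View pics/c5.png

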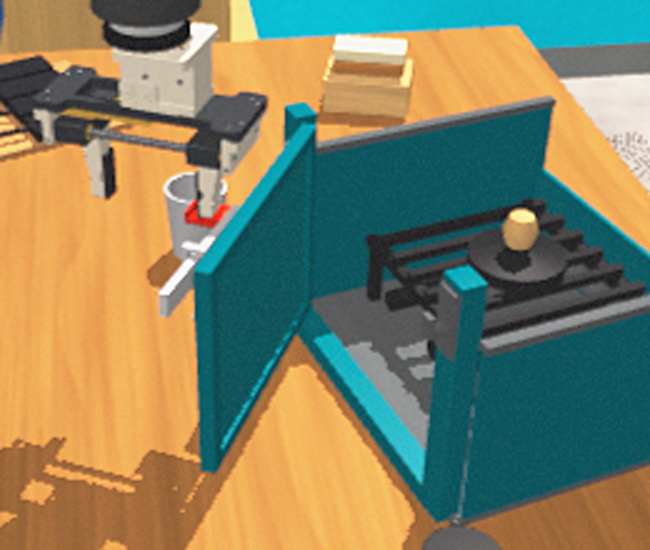

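```bash
for i in 1; do
python3 -m crank '{"delta_pos":[[0,0.0036,0.0035],[0,0.007,0.0071],[0,0.0103,0.0108],[0,0.0136,0.0146],[0,0.0167,0.0185],[0,0.0197,0.0224],[0,0.0225,0.0265],[0,0.0253,0.0307],[0,0.0279,0.0349],[0,0.0304,0.0392],[0,0.0328,0.0436],[0,0.035,0.048]],"turn":[[1.72,0,0],[3.44,0,0],[5.16,0,0],[6.88,0,0],[8.59,0,0],[10.31,0,0],[12.03,0,0],[13.75,0,0],[15.47,0,0],[17.19,0,0],[18.91,0,0],[20.63,0,0]],"grip":[1,1,1,1,1,1,1,1,1,1,1,1]}' | egrep 'tool|force'; done
python3 -c "
from h import *;gate();print(get_obs()['joint_pos'].round(1))"
```

```text
tool_pos: [0.4787, 0.1343, 0.2019]
force: [-2.2, -1.3, 2.3]
gate fit 383 1.0361940573540087
[ 38.4   4.9 -23.2  -0.  -62.  -85.9]
```

```bash

python3 -m crank '{"delta_pos":[[0,0.0036,0.0035],[0,0.007,0.0071],[0,0.0103,0.0108],[0,0.0136,0.0146],[0,0.0167,0.0185],[0,0.0197,0.0224],[0,0.0225,0.0265],[0,0.0253,0.0307],[0,0.0279,0.0349],[0,0.0304,0.0392],[0,0.0328,0.0436],[0,0.035,0.048]],"turn":[[1.72,0,0],[3.44,0,0],[5.16,0,0],[6.88,0,0],[8.59,0,0],[10.31,0,0],[12.03,0,0],[13.75,0,0],[15.47,0,0],[17.19,0,0],[18.91,0,0],[20.63,0,0]],"grip":[1,1,1,1,1,1,1,1,1,1,1,1]}' | egrep 'tool|force'
python3 -c "
from h import *;gate();arc(1.44,1.61,8,.1145)
s=snapshot('side');cv2.imwrite('pics/c6.png',cv2.resize(s['pixels'][90:310,180:440],None,fx=2.5,fy=2.5,interpolation=2))"
```

```text
tool_pos: [0.4905, 0.1926, 0.2019]
force: [-2.1, -0.8, 3.2]
gate fit 196 1.4028697160655352
[0.0025, 0.0025] 1.22
[0.005, 0.005] 2.44
[0.0074, 0.0075] 3.65
[0.0098, 0.0102] 4.87
[0.0121, 0.0128] 6.09
[0.0144, 0.0155] 7.31
[0.0165, 0.0183] 8.52
[0.0187, 0.0211] 9.74
```

View pics/c6.png

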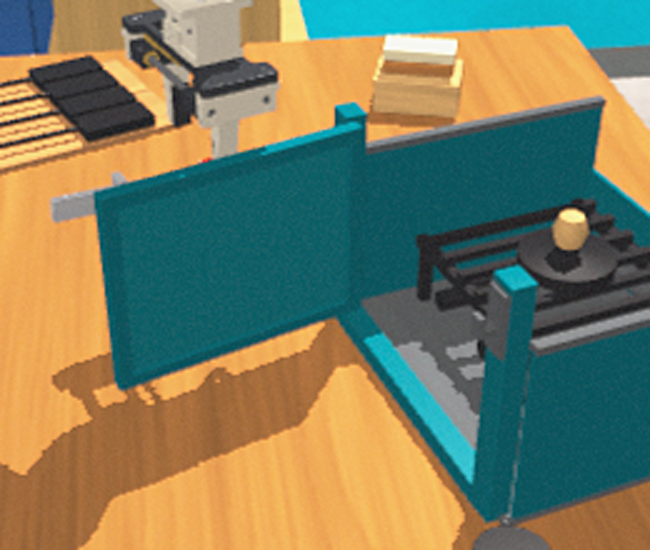

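```bash

python3 -m crank '{"delta_pos":[[0,0.0025,0.0025],[0,0.005,0.005],[0,0.0074,0.0075],[0,0.0098,0.0102],[0,0.0121,0.0128],[0,0.0144,0.0155],[0,0.0165,0.0183],[0,0.0187,0.0211],[0,0.0187,0.0211],[0,0.0187,0.0211]],"turn":[[1.22,0,0],[2.44,0,0],[3.65,0,0],[4.87,0,0],[6.09,0,0],[7.31,0,0],[8.52,0,0],[9.74,0,0],[9.74,0,0],[9.74,0,0]],"grip":[1,1,1,1,1,1,1,1,1,1]}' | egrep 'tool|force'
cat >> h.py <<'E'
def leaf():
  for n in("scene","side"):
    s=snapshot(n);h=(pts(s)-[.68,0,0])@M;g=cv2.cvtColor(s["pixels"],cv2.COLOR_BGR2HSV)
    k=(abs(g[...,0].astype(int)-92)<9)&(g[...,1]>110)&(h[...,2]>.06)&(h[...,2]<.24)&(h[...,0]<-.03)&(h[...,0]>-.25)&(abs(h[...,1]-.137)<.06)
    d=cv2.fitLine(h[k][:,:2].astype(np.float32),cv2.DIST_HUBER,0,.01,.01).ravel()
    a=np.arctan2(-d[0],-d[1]);print(n,k.sum(),d.round(3),"angle",a%np.pi)
E
python3 -c "
from h import *;gate();leaf()"
```

```text
tool_pos: [0.5041, 0.2192, 0.2026]
force: [-0.6, 1.3, 2.1]
gate fit 1 nan
scene 1095 [ 0.999 -0.038 -0.086  0.138] angle 1.6086787
side 5432 [ 0.999 -0.038 -0.143  0.141] angle 1.6091928
  return _methods._mean(a, axis=axis, dtype=dtype,
  ret = ret.dtype.type(ret / rcount)
```

The leaf fits at 1.609 rad in both views. Next I'll release the lever gently and retreat upward.

```bash

python3 -m crank '{"delta_pos":[[-0.002,-0.001,0],[-0.004,-0.002,0],[-0.006,-0.002,0],[-0.008,-0.002,0],[-0.01,-0.002,0],[-0.013,-0.002,0],[-0.016,-0.002,0],[-0.022,-0.002,0],[-0.03,-0.002,0],[-0.05,-0.002,0],[-0.07,-0.002,0],[-0.09,-0.002,0]],"turn":[[0,0,0],[0,0,0],[0,0,0],[0,0,0],[0,0,0],[0,0,0],[0,0,0],[0,0,0],[0,0,0],[0,0,0],[0,0,0],[0,0,0]],"grip":[1,1,1,1,1,1,1,1,1,1,1,1]}' | egrep 'clock|tool|force'
python3 -m crank '{"delta_pos":[[-0.03,0,0],[-0.03,0,0],[-0.03,0,0]],"turn":[[0,0,0],[0,0,0],[0,0,0]],"grip":[1,1,1]}' | egrep 'clock|tool|force'
python3 - <<'E'
from h import *
leaf();a=snapshot("scene");b=snapshot("side")
h=(pts(b)-[.68,0,0])@M;g=cv2.cvtColor(b["pixels"],cv2.COLOR_BGR2HSV)
k=(h[...,0]<-.28)&(h[...,0]>-.33)&(abs(h[...,1]-.16)<.03)&(h[...,2]>.18)&(g[...,1]<60)
print("nose z",k.sum(),np.percentile(h[k][:,2],[3,50,97]))
o=np.hstack([cv2.resize(a["pixels"][130:340,160:480],None,fx=1.25,fy=1.25),cv2.resize(b["pixels"][90:300,180:500],None,fx=1.25,fy=1.25)]);cv2.imwrite("pics/c7.png",o)
E
```

```text
clock: 13.98
tool_pos: [0.5041, 0.2165, 0.294]
force: [0.1, -0.9, -0.5]
clock: 14.23
tool_pos: [0.5048, 0.2171, 0.325]
force: [0.2, -0.4, -0.7]
scene 641 [ 0.999 -0.036 -0.089  0.137] angle 1.6066861
side 5443 [ 0.999 -0.036 -0.125  0.141] angle 1.6069404
nose z 118 [0.21333801 0.22402943 0.23300953]
```

View pics/c7.png

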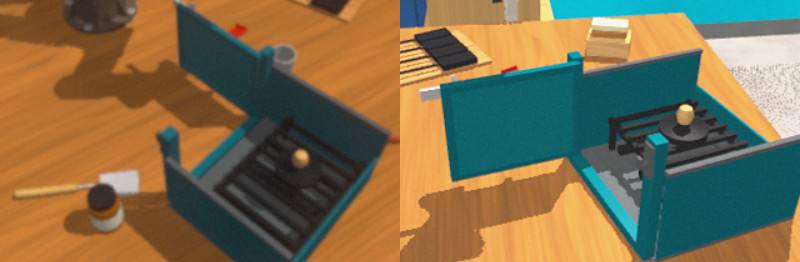

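The gate stands open, the bar is down (its nose spans 213–233 mm, which matches rest), the gripper is clear, and the jar, scraper and cup look untouched.

```bash
python3 -c "from plant import *;print(close_job())"
```

```text
the job is handed in; nothing more can be done
None
```

The gate is open and the job is handed in, after about 14 s of robot time; `close_job()` gives no verdict.

I pressed the pad down with one fingertip until the bar was fully lifted. I then drew the gate out against the pad's lip, swung it open and let the lever up slowly before lifting clear.

- **Gate:** it stands at about 1.607 rad, with both cameras agreeing to 0.001 rad. It had read about 1.609 rad just before I let go.
- **Bar:** its top is at about 233 mm, against 232.5 mm at rest. While lifted it was at about 247 mm.
- **Force:** the highest reading was about 8 N, when the lever reached its stop. I only read the force at the end of each move, so short peaks in between are unchecked.
- **Robot:** the fingertips finished at about 325 mm, clear of everything, with the force readings back near zero.
- **Jar, cup and scraper:** they look unmoved in the last picture, but I did not measure them.

One check failed: my first gate-angle measurement, taken from the top edge, read about 0.02 rad high at small angles and gave no result at the end. I used a straight-line fit to the gate's face for the final figures instead.

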